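Pack the gap in the welding jig with spacers

TASK

On the small welding jig a gap is left between the clamped square tube and the fence. Pack it until it is snug: add the two matching thinner spacers, one at a time, side by side, so that each stands upright, tab up, fully down on the jig's base plate and about midway along the gap. The third, thicker spacer does not fit beside another: leave it standing where it is.

Things in the scene. Friction and masses are not known exactly. Their poses are not given: they have to be found in the camera images.
- gap_floor (a point): Jig, fixed: middle of the gap's floor, on its base plate, 8 mm above the worktop. x across the gap to the fence, y along it, z up. Gap 41 mm wide (x), 90 long (y, ends open), 40 deep, top 48 mm above the worktop; -x side: 40 mm square aluminium tube under a strap, corner radius 6; +x side: steel fence 20 mm thick, top edge bevelled 6. Two 18 mm spacers leave 5 mm of play.
- spacer_a_tab (a point): One of two matching thinner spacers. Steel block, 18 mm thick (x), 60 mm wide (y), 45 mm tall, long edges bevelled 3 mm; on top a central grip tab 10 mm thick (x), 32 mm wide (y), 45 mm tall: 90 mm in all. Stands loose on the worktop, tab up, 0.3 kg. Point: centre of the tab, 67.5 mm above the foot; z up. Grip across the tab's width (along y).
- spacer_b_tab (a point): The other thinner spacer. Steel block, 18 mm thick (x), 60 mm wide (y), 45 mm tall, long edges bevelled 3 mm; on top a central grip tab 10 mm thick (x), 32 mm wide (y), 45 mm tall: 90 mm in all. Stands loose on the worktop, tab up, 0.3 kg. Point: centre of the tab, 67.5 mm above the foot; z up. Grip across the tab's width (along y).
- spacer_thick_tab (a point): The thicker spacer, to be left alone. Steel block, 30 mm thick (x), 60 mm wide (y), 45 mm tall, long edges bevelled 3 mm; on top a central grip tab 10 mm thick (x), 32 mm wide (y), 45 mm tall: 90 mm in all. Stands loose on the worktop, tab up, 0.45 kg. Point: centre of the tab, 67.5 mm above the foot; z up. Grip across the tab's width (along y).
Not all that is in view belongs to the job. What is shaped like the part that bears spacer_a_tab but pink or turquoise is not meant.

How it is judged:
On the way, in this order (a step that is already met when the one before it is completed fails the run):
1. one thinner spacer stands in the gap while the other is still outside it ((((x of spacer_a_tab in the frame of gap_floor between -0.02 and 0.02 m and y of spacer_a_tab in the frame of gap_floor between -0.02 and 0.02 m and z of spacer_a_tab in the frame of gap_floor between 0.058 and 0.074 m and angle between spacer_a_tab's own z axis and vertical below 0.175 rad) and not (x of spacer_b_tab in the frame of gap_floor between -0.02 and 0.02 m and y of spacer_b_tab in the frame of gap_floor between -0.02 and 0.02 m and z of spacer_b_tab in the frame of gap_floor between 0.058 and 0.074 m and angle between spacer_b_tab's own z axis and vertical below 0.175 rad)) or ((x of spacer_b_tab in the frame of gap_floor between -0.02 and 0.02 m and y of spacer_b_tab in the frame of gap_floor between -0.02 and 0.02 m and z of spacer_b_tab in the frame of gap_floor between 0.058 and 0.074 m and angle between spacer_b_tab's own z axis and vertical below 0.175 rad) and not (x of spacer_a_tab in the frame of gap_floor between -0.02 and 0.02 m and y of spacer_a_tab in the frame of gap_floor between -0.02 and 0.02 m and z of spacer_a_tab in the frame of gap_floor between 0.058 and 0.074 m and angle between spacer_a_tab's own z axis and vertical below 0.175 rad)))), for 0.2 s.
2. both thinner spacers stand in the gap (x of spacer_a_tab in the frame of gap_floor between -0.02 and 0.02 m and y of spacer_a_tab in the frame of gap_floor between -0.02 and 0.02 m and z of spacer_a_tab in the frame of gap_floor between 0.058 and 0.074 m and angle between each of spacer_a_tab, spacer_b_tab's own z axis and vertical below 0.175 rad and x of spacer_b_tab in the frame of gap_floor between -0.02 and 0.02 m and y of spacer_b_tab in the frame of gap_floor between -0.02 and 0.02 m and z of spacer_b_tab in the frame of gap_floor between 0.058 and 0.074 m), for 0.2 s.
At the end, for the whole second after the job is handed in: Both 18 mm spacers stand side by side in the gap, tab up within 10 degrees, fully down on the base plate (tab centre 58 to 74 mm above it), each tab within 20 mm of the middle along the gap and across it; the thick spacer is within 30 mm of where it started (all of step 2 and distance of spacer_thick_tab from where it was at the start of the episode below 0.03 m); the robot touches nothing.
It fails at once if the thick spacer is carried off, pushed away or knocked over (moved more than 30 mm) (distance of spacer_thick_tab from where it was at the start of the episode above 0.03 m).
It also fails if it takes over 58 s, if anything falls off the work surface, if the arm or the gripper's body presses on something with over 40 N, if the wrist force passes 120 N, or if a joint passes its speed limit or range.

ROBOT

A 7-joint arm with a two-finger parallel gripper is mounted at the origin on the work surface; the furniture and walls round the work are solid. World frame = base frame: x ahead of the robot, y to its left, z up, the work surface at z = 0. Lengths are in m, angles in rad, forces in N, time in s.
With the tool pointing down it reaches from about 0.4 to 0.85 m from the base axis. Payload 10.4 kg.
Tool frame: the origin (TCP) lies between the finger pads; the fingertips stand 22 mm ahead of it and the grasp point (between the pads) lies 3 mm ahead of it; z points along the fingers, y is the line along which they close (so a half turn about z gives the same grasp; the last joint's range is limited). The gripper opens to 85 mm and grips with 20 to 120 N. Pads are 22 mm wide; open, the fingers measure 114 mm over their backs; the gripper's body (76 mm by 85 mm) begins 54 mm behind the grasp point. The pads swing forward as they close: fully open they stand 13 mm farther back than shut.
Start: joints at [1.278, 0.332, -0.065, 1.46, 0.022, 1.35, -0.088], TCP at [0.167, -0.602, 0.253] pointing down, gripper open.
Joint ranges: [-2.6, 2.6], [-0.5, 2.12], [-1.47, 1.34], [0.16, 2.42], [-1.27, 4.41], [0.06, 2.06], [-2.6, 2.6]. Speed limits (rad/s): [2.22, 2.22, 2.79, 2.79, 3.14, 3.14, 3.14].

INTERFACE

Orientations are given as a unit quaternion [x, y, z, w].
In Python, from workcell import manip, camera, ticket, boxes_of, outline_of gives the robot as it stands.
- The arm moves only by the tool carry_out, never from a script. Its argument "deltas" is a list of rows, each a list of 5 numbers: the shift along the tool's x, y, z as a fraction of full scale, then the turn about the tool's z as a fraction of full scale, then the opening, from -1 (shut) to 1 (fully open), so that 0 is half open. In form: [[tx, ty, tz, spin, gripper], ...]. A call has 1 to 20 rows; each row is the pose to reach, as a shift and turn from the pose commanded when the call began, along the tool's axes at that moment; what a row does not reach only later rows make up. Full scale, the value 1, is 150 mm for a shift and 30 degrees for a turn. A row lasts 1/8 s, in which the tool goes at most 62.5 mm and 10.7 degrees, less where a joint would pass 70% of its speed; a pose out of reach is approached as far as the arm can. A call with a number of a shift or a turn outside -1 to 1 is refused whole. A call with a gripper value outside its range is refused whole. The fingers move at their own pace and stop on an object; "force" is the grip in N (left out, the last holds). Time passes only in rows, so rows that repeat a pose let the fingers close. It gives the time, the measured TCP pose, the force, the opening and the grip force at its end, in the units of the state.
- manip.get_obs(): the state, without advancing time (a new reading comes with each control period).
- camera(name): name is "side" or "top"; returns a dict with "img" (420x560x3 uint8, red, green, blue), "depth" (420x560 float32, m along the optical axis (not along the pixel's ray), 0 where there is no reading), "vertical_fov" (degrees; the focal length in pixels is half the picture's height over the tangent of half this angle, whatever the lens; pixels are square), "cx", "cy" (the principal point, pixels), "R" (3x3) and "t" (3): a world point X has camera coordinates R X + t. Camera axes: x right, y down, z forward; pixel columns grow to the right and rows downward; lengths in m; the calibration is good to about 2 mm. A picture is of the moment at which its call begins.
- ticket.hand_in(): hands the job in; it is judged then, once.
Trained networks look in a picture, given as the dict that the camera call returned (one of the last four; its "shot" number tells which), for a name from the list of things; names that differ only in an ending like _2 or _b are one class to them, and where a whole thing is asked for, a point or a joint stands for the part that bears it (a point fixed in the world has none). Each returns a list of dicts, best first, with "conf" (0 to 1); they miss things now and then, are a little off and sometimes report something else, mostly with a low value. They report only what shows in the picture. A call takes as long as a camera call. They do not tell look-alikes from the thing itself.
- boxes_of(query, picture): "position" ([x, y, z] in m, in world coordinates, good to about 4 mm: the middle of the surface that is visible of it).
- outline_of(query, picture): "region" (420x560 bool, what is visible of it).
The state is a dict: "clock": time; "joint_pos": joint angles; "joint_velocities": joint speeds; "tau": joint torques, N m; "position": TCP position; "ee_rot": TCP orientation; "ft_force": force on the tool from outside, world axes, zero at the start; "torque": the same for the moment, N m; "grip_width": opening from 0.0 (shut) to 1.0 (fully open); "grasp_force": force on a finger pad.
Only numpy, scipy, OpenCV 4.12 (cv2) and the standard library are available. Lean on these libraries where they do the work, as an engineer would, in place of code of your own. Each camera call takes 0.05 s, during which the arm holds its last target. There are 200 camera calls.

## Working session

There is one attempt and no reset: what is moved stays moved. The work goes in short steps, Python scripts to look and compute and a tool call to move; the robot and the scene stay as the last step left them, time stands still between calls to the robot, and variables do not carry over. Pictures are saved under pics/ and viewed, at most 10 in all, crops included, and the job is handed in when it is done.

Besides the shell and the picture viewer there is one more tool, called as name(argument=value, ...), one argument or row to a line, values as JSON. carry_out: Moves the arm, as the interface text tells. Its arguments: {"type":"object","properties":{"deltas":{"type":"array","items":{"type":"array","items":{"type":"number"}}},"force":{"type":"number"}},"required":["deltas"]}

```bash
mkdir -p pics
cat > h.py <<'E'
import numpy as np,cv2
from workcell import manip,camera,ticket,boxes_of,outline_of
def pts(p):
    d=p["depth"];h,w=d.shape;f=h/2/np.tan(np.radians(p["vertical_fov"])/2)
    v,u=np.mgrid[:h,:w];c=np.stack([(u-p["cx"])*d/f,(v-p["cy"])*d/f,d],-1)
    X=(c-np.array(p["t"]))@np.array(p["R"]);X[d==0]=np.nan;return X
def pix(p,X):
    f=p["img"].shape[0]/2/np.tan(np.radians(p["vertical_fov"])/2);c=np.array(p["R"])@X+p["t"]
    return (c[:2]/c[2]*f+[p["cx"],p["cy"]]).round().astype(int)
E
python3 - <<'E'
from h import *
ims=[]
for n in("top","side"):
    p=camera(n);ims.append(p["img"]);print(n,np.round(p["t"],3),np.round(p["R"],2).tolist())
    for q in("spacer_a_tab","spacer_thick_tab","gap_floor"):
        for b in boxes_of(q,p):print(n,q,round(b["conf"],2),np.round(b["position"],3),pix(p,np.array(b["position"])))
    cv2.imwrite(f"pics/{n}.png",p["img"][:,:,::-1])
o=manip.get_obs();print(o)
E
```

```text
top [-0.039  0.421  0.902] [[-0.0, -1.0, -0.03], [-1.0, 0.01, -0.1], [0.1, 0.02, -0.99]]
top spacer_a_tab 0.86 [ 0.446 -0.045  0.043] [278 196]
top spacer_a_tab 0.81 [ 0.37  -0.059  0.047] [285 233]
top spacer_a_tab 0.58 [ 0.36  -0.2    0.049] [357 238]
top spacer_thick_tab 0.7 [ 0.444 -0.173  0.044] [342 196]
top spacer_thick_tab 0.7 [ 0.393 -0.308  0.047] [410 221]
top gap_floor 0.98 [0.394 0.135 0.016] [193 223]
side [-0.429  0.072  0.996] [[1.0, -0.02, -0.03], [-0.03, -0.55, -0.84], [0.0, 0.84, -0.55]]
side spacer_a_tab 0.77 [ 0.456 -0.056  0.049] [291 233]
side spacer_a_tab 0.74 [ 0.374 -0.07   0.042] [247 242]
side spacer_thick_tab 0.93 [ 0.457 -0.196  0.043] [296 287]
side gap_floor 0.92 [0.392 0.119 0.02 ] [258 197]
{'clock': 0.4, 'joint_pos': array([ 1.27841092,  0.33231006, -0.06469437,  1.46023294,  0.0216395 ,
        1.34988016, -0.08850353]), 'joint_velocities': array([-7.58488255e-05, -2.80553944e-04,  7.99016389e-04, -1.09354102e-03,
       -2.43954259e-03,  2.12344410e-03, -8.21193836e-04]), 'tau': array([-6.39509744e-04, -6.24554372e+01,  4.89450619e-02, -3.91382968e+01,
        1.63018692e-02,  3.47573776e-03, -3.45815715e-05]), 'position': array([ 0.16656892, -0.60236305,  0.25320521]), 'ee_rot': array([ 9.90915371e-01,  1.34486887e-01, -2.51948365e-05, -6.36230234e-05]), 'ft_force': array([-0.34002359, -0.07372253, -0.65849521]), 'torque': array([-0.03179617,  0.01883883,  0.02117035]), 'grasp_force': 0.0, 'grip_width': 0.9945622308154827}
```

View pics/top.png

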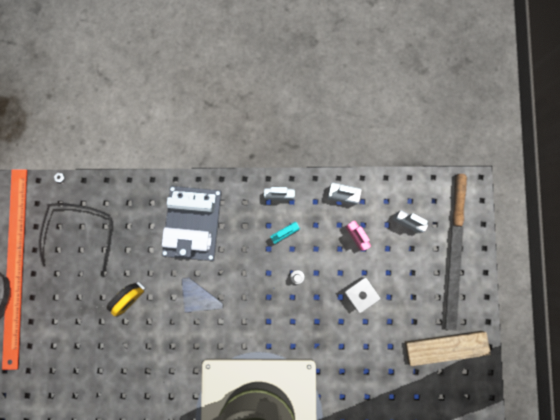

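View pics/side.png

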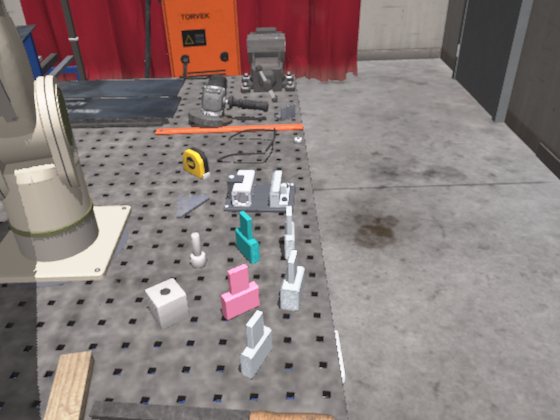

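The steel candidates in the top view are (279,194), (344,193) and (412,221). The look-alikes are turquoise (285,233) and pink (358,236), which I exclude. The jig is around (193,223). Next I'll measure thickness and pose, and take a close crop.

Run:
```python
from h import *
p=camera("top");s=camera("side");P=pts(p);S=pts(s)
cv2.imwrite("pics/crop.png",np.vstack([cv2.resize(p["img"][165:265,160:440,::-1],None,fx=2.8,fy=2.8,interpolation=2),cv2.resize(s["img"][160:380,180:380,::-1],(273,300))[:, :].copy() if 0 else cv2.copyMakeBorder(cv2.resize(s["img"][160:380,180:380,::-1],(273,300)),0,0,0,511,0)]))
def rect(Q):
    (c,wh,a)=cv2.minAreaRect(Q.astype(np.float32));i=np.argmax(wh)
    ang=a if i==0 else a+90
    return np.round(c,4),np.round(sorted(wh),4),round((ang+90)%180-90,1)
for c in((.446,-.045),(.448,-.18),(.393,-.308)):
  for nm,X in(("top",P),("side",S)):
    m=(np.hypot(X[...,0]-c[0],X[...,1]-c[1])<.05)
    for lab,lo,hi in(("blk",.035,.052),("tab",.078,.1),("all",.01,.1)):
        k=m&(X[...,2]>lo)&(X[...,2]<hi);Q=X[k]
        if len(Q)>5:print(c,nm,lab,len(Q),*rect(Q[:,:2]),Q[:,2].max().round(3),Q.mean(0).round(4))
# jig
for nm,X in(("top",P),("side",S)):
    m=(abs(X[...,0]-.39)<.09)&(abs(X[...,1]-.13)<.08)
    k=m&(X[...,2]>.040)&(X[...,2]<.056)
    n,l,st,ce=cv2.connectedComponentsWithStats(k.astype(np.uint8))
    for i in range(1,n):
        if st[i,4]>15:
            Q=X[l==i];print(nm,"jig",st[i,4],*rect(Q[:,:2]),Q.mean(0).round(4),Q.min(0).round(3),Q.max(0).round(3))
    k=m&(X[...,2]>.003)&(X[...,2]<.013);Q=X[k];print(nm,"plate",len(Q),*rect(Q[:,:2]),Q.mean(0).round(4))
```

```text
(0.446, -0.045) top blk 170 [ 0.4508 -0.0474] [0.0169 0.0597] 87.0 0.052 [ 0.4489 -0.0479  0.0436]
(0.446, -0.045) top tab 99 [ 0.451  -0.0473] [0.0092 0.031 ] 88.9 0.093 [ 0.4507 -0.0477  0.0881]
(0.446, -0.045) top all 337 [ 0.451  -0.0473] [0.0175 0.0596] 88.0 0.093 [ 0.4485 -0.0473  0.0555]
(0.446, -0.045) side blk 165 [ 0.453  -0.0448] [0.0173 0.0634] 87.2 0.052 [ 0.4526 -0.0579  0.0454]
(0.446, -0.045) side tab 90 [ 0.4537 -0.0449] [0.0092 0.0364] 87.5 0.095 [ 0.453  -0.0512  0.0895]
(0.446, -0.045) side all 407 [ 0.4529 -0.0455] [0.0173 0.0648] 87.2 0.095 [ 0.4522 -0.0598  0.0542]
(0.448, -0.18) top blk 312 [ 0.4516 -0.1802] [0.0304 0.0599] 77.1 0.052 [ 0.4488 -0.178   0.0438]
(0.448, -0.18) top tab 99 [ 0.4518 -0.1802] [0.0105 0.0317] 77.3 0.094 [ 0.451  -0.1798  0.0885]
(0.448, -0.18) top all 515 [ 0.4514 -0.1801] [0.0308 0.06  ] 77.2 0.094 [ 0.4481 -0.1776  0.0514]
(0.448, -0.18) side blk 433 [ 0.4531 -0.1769] [0.0301 0.0633] 77.0 0.052 [ 0.4527 -0.1885  0.0455]
(0.448, -0.18) side tab 145 [ 0.453  -0.1779] [0.0102 0.0338] 76.6 0.094 [ 0.4527 -0.1822  0.0891]
(0.448, -0.18)
[... 580 characters left out ...]
(0.393, -0.308) side all 1270 [ 0.3953 -0.3112] [0.0191 0.0626] 58.2 0.095 [ 0.3942 -0.3184  0.0503]
top jig 443 [0.4317 0.1352] [0.024  0.0908] 84.4 [0.4297 0.1351 0.0462] [0.416 0.09  0.04 ] [0.443 0.181 0.051]
top jig 983 [0.3521 0.1432] [0.0538 0.0904] 84.4 [0.3562 0.1422 0.0481] [0.325 0.096 0.041] [0.382 0.188 0.056]
top plate 1846 [0.3907 0.1336] [0.1488 0.1617] -2.8 [0.3955 0.1325 0.0074]
side jig 443 [0.3544 0.1463] [0.0534 0.0925] 84.1 [0.3604 0.1363 0.05  ] [0.327 0.098 0.04 ] [0.385 0.192 0.056]
side jig 247 [0.4378 0.1389] [0.0322 0.0961] 84.7 [0.4324 0.131  0.0491] [0.418 0.091 0.04 ] [0.453 0.186 0.054]
side plate 1319 [0.39   0.1298] [0.1597 0.1798] 0.1 [0.3905 0.1133 0.0083]
```

View pics/crop.png

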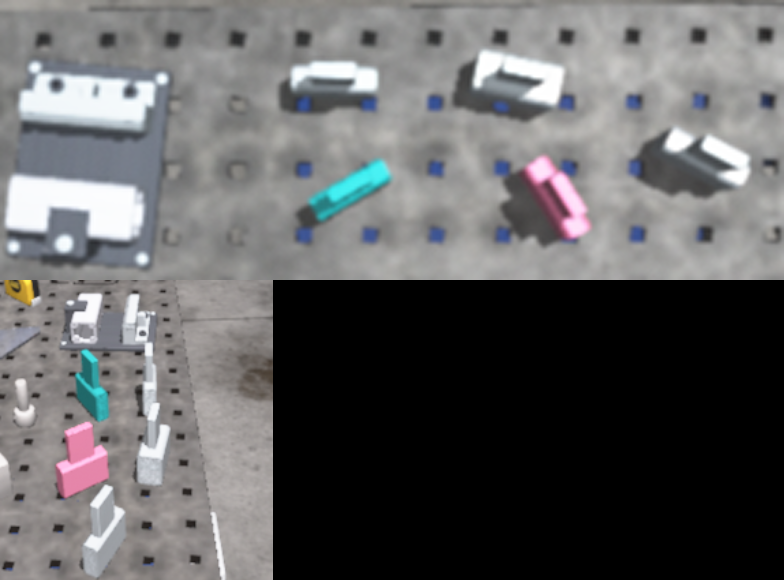

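The crop confirms two thin spacers: A at (279,194) and B at (412,221). The 30 mm one at (344,193) is the thick spacer. Now the gap profile, and a planner helper.

```bash
cat >> h.py <<'E'
TH=np.radians(84.4-90)
def plan(x,y,z,long=None):
    """tool-axis fractions from current pose to the target; long = wanted heading of tool y (deg, mod 180)"""
    o=manip.get_obs();q=o["ee_rot"];th=2*np.arctan2(q[1],q[0]) # heading of tool x
    d=np.array([x,y,z])-o["position"]
    t=np.array([d[0]*np.cos(th)+d[1]*np.sin(th),d[0]*np.sin(th)-d[1]*np.cos(th),-d[2]])/.15
    turn=None if long is None else -((long-(np.degrees(th)-90)+90)%180-90)/30
    print("plan",t.round(3),None if turn is None else round(turn,3),"pos",o["position"].round(4),"thx",np.degrees(th).round(2),"clk",o["clock"],"grip",round(o["grip_width"],3))
E
python3 - <<'E'
from h import *
e=np.array([np.cos(TH),np.sin(TH)]);n=np.array([-np.sin(TH),np.cos(TH)])
c0=np.array([.394,.136])
for nm in("top","side"):
    X=pts(camera(nm));u=(X[...,:2]-c0)@e;v=(X[...,:2]-c0)@n;z=X[...,2]
    m=(abs(v)<.06)&(abs(u)<.08)
    for lo,hi in((.043,.060),(.03,.043),(.015,.03),(.004,.013)):
        k=m&(abs(v)<.04)&(z>lo)&(z<hi)
        h,_=np.histogram(u[k],np.arange(-.08,.081,.004));print(nm,lo,h)
    k=m&(abs(v)<.04)&(z>.03)&(z<.06)
    L=u[k&(u<0)];R=u[k&(u>0)]
    print("tube edge",np.percentile(L,[95,98,99.5]).round(4),"fence edge",np.percentile(R,[.5,2,5]).round(4),np.percentile(R,[95,99]).round(4))
    for s,g in(("fence",(u>0.015)&(u<.05)),("tube",(u<-.01)&(u>-.07))):
        k=m&g&(z>.044)&(z<.051);print(s,"v",np.percentile(v[k],[1,99]).round(4),"u",np.percentile(u[k],[1,99]).round(4))
plan(.3937,-.312,.2,61.5)
E
```

```text
top 0.043 [ 0  0 12 31 33 32 62 78 78 80 78 76 78 73 79 73  8  0  0  0  0  0  0  0
  0  0 14 71 77 73 74 34  0  0  0  0  0  0  0  0]
top 0.03 [ 0  0  0  2  2  3  8  0  0  0  0  0  1  2  0  2  4  0  0  0  0  0  0  0
  0  0 54 11  0  2  0  4  8  9  6  0  0  0  0  0]
top 0.015 [ 0  0  2  3  3  2  1  2  2  0  0  0  0  2  0  0  0  0  0  0  0  0  0  0
  0  0 20  0  0  0  0  1 34 46 45 29  0  0  0  0]
top 0.004 [ 0 52 50 36 36 35  2  0  0  3  4  3  3  0  0  0 38 68 71 70 69 69 70 68
 68 68 36  0  0  0  0  0  4  2  4  4 63 68 46  0]
tube edge [-0.0178 -0.0163 -0.0156] fence edge [0.0255 0.0257 0.0259] [0.0494 0.0565]
fence v [-0.0416  0.047 ] u [0.028  0.0454]
tube v [-0.0415  0.0475] u [-0.0623 -0.0163]
side 0.043 [ 0  0  0 14 21 18 23 37 37 38 36 43 34 37 39 43 31  0  0  0  0  0  0  0
  0  0  9 31 37 36 38 44  0  0  1  0  0  0  0  0]
side 0.03 [ 0  0  0 11 10  7  5  9  3  1  0  0  0  0  3  6 29  0  0  0  0  0  0  0
  0  0  5 10  7  7 10 21  9 12 11  0  0  0  0  0]
side 0.015 [ 0  0  1  9  7  0  6 19 23 29 16 15 11 10 14  8 31  0  0  0  0  0  0  0
  0  0  4  8  9 10  7 21 28 26 37 41 11  0  0  0]
side 0.004 [ 6  9 16 14 16  7  2  4  2  2  1  4  1  3  3  3 27 34 30 28 32 32 33 29
 31 22  4  1  2  2  3  2  5  2  0  1 25 24 34  9]
tube edge [-0.0142 -0.0138 -0.0136] fence edge [0.0272 0.0276 0.028 ] [0.0546 0.059 ]
fence v [-0.0408  0.0522] u [0.0271 0.0472]
tube v [-0.0396  0.0525] u [-0.0655 -0.0136]
plan [ 1.975 -1.462  0.356] 1.465 pos [ 0.1666 -0.6024  0.2533] thx 15.46 clk 0.6 grip 1.0
```

carry_out(
  deltas=[
    [1,-0.74,0.18,1,1],
    [1,-0.74,0.18,1,1],
    [1,-0.74,0.18,1,1],
    [1,-0.74,0.18,1,1],
    [1,-0.74,0.18,1,1],
  ],
  force=50,
)

```text
clock: 1.23
position: [0.2815, -0.4557, 0.2266]
ee_rot: [0.992, -0.126, 0.0, 0.0]
ft_force: [-0.8, -0.8, -0.4]
grip_width: 0.996
grasp_force: 0.0
```

```bash
python3 -c "
from h import *
plan(.3938,-.3118,.14,61.5)"
```

```text
plan [ 0.486 -1.116  0.577] 0.468 pos [ 0.2815 -0.4557  0.2266] thx -14.46 clk 1.225 grip 0.996
```

carry_out(
  deltas=[
    [0.486,-1,0.577,0.468,1],
    [0.486,-1,0.577,0.468,1],
    [0.486,-1,0.577,0.468,1],
    [0.486,-1,0.577,0.468,1],
    [0.486,-1,0.577,0.468,1],
  ],
)

```text
clock: 1.85
position: [0.3892, -0.3301, 0.1399]
ee_rot: [0.969, -0.247, -0.0, 0.0]
ft_force: [-0.2, -1.8, 1.0]
grip_width: 1.0
grasp_force: 0.0
```

```bash
python3 -c "
from h import *
plan(.3938,-.3118,.076,61.5)"
```

```text
plan [-0.031 -0.122  0.426] -0.005 pos [ 0.3892 -0.3301  0.1399] thx -28.64 clk 1.85 grip 1.0
```

carry_out(
  deltas=[
    [-0.031,-0.122,0,0,1],
    [-0.031,-0.122,0.2,0,1],
    [-0.031,-0.122,0.426,0,1],
    [-0.031,-0.122,0.426,0,1],
    [-0.031,-0.122,0.426,0,-1],
    [-0.031,-0.122,0.426,0,-1],
    [-0.031,-0.122,0.426,0,-1],
    [-0.031,-0.122,0.426,0,-1],
    [-0.031,-0.122,0.426,0,-1],
    [-0.031,-0.122,0.426,0,-1],
  ],
  force=60,
)

```text
clock: 3.1
position: [0.395, -0.3108, 0.0769]
ee_rot: [0.969, -0.247, 0.001, 0.0]
ft_force: [-1.0, -0.5, 6.0]
grip_width: 0.361
grasp_force: 59.0
```

carry_out(
  deltas=[
    [0,0,-0.4,0,-1],
    [0,0,-0.8,0,-1],
    [0,-0.3,-0.85,-0.3,-1],
    [0,-0.6,-0.85,-0.6,-1],
    [0,-0.95,-0.85,-0.76,-1],
    [0,-0.95,-0.85,-0.76,-1],
  ],
)

```text
clock: 3.85
position: [0.4642, -0.1807, 0.2035]
ee_rot: [0.999, -0.046, 0.0, -0.001]
ft_force: [0.1, -1.0, -3.3]
grip_width: 0.363
grasp_force: 61.2
```

```bash
cat >> h.py <<'E'
E2=np.array([np.cos(TH),np.sin(TH)]);N2=np.array([-np.sin(TH),np.cos(TH)]);G=np.array([.4003,.1397])
E
python3 -c "
from h import *
g=G-.0105*E2;print(g)
plan(*g,.2,84.4)"
```

```text
[0.38985011 0.14072462]
plan [-0.693 -2.088  0.023] 0.009 pos [ 0.4642 -0.1807  0.2035] thx -5.33 clk 3.85 grip 0.363
```

carry_out(
  deltas=[
    [-0.15,-0.4,0,0,-1],
    [-0.3,-0.8,0,0,-1],
    [-0.35,-1,0,0.01,-1],
    [-0.35,-1,0,0.01,-1],
  ],
)

```text
clock: 4.35
position: [0.425, -0.0288, 0.2035]
ee_rot: [0.999, -0.051, 0.0, 0.0]
ft_force: [-0.1, -0.4, -3.8]
grip_width: 0.359
grasp_force: 61.4
```

carry_out(
  deltas=[
    [-0.1,-0.4,0,0,-1],
    [-0.25,-0.8,0,0,-1],
    [-0.34,-1,0,0,-1],
    [-0.34,-1,0,0,-1],
  ],
)

```text
clock: 4.85
position: [0.3904, 0.1251, 0.2035]
ee_rot: [0.999, -0.052, 0.0, 0.0]
ft_force: [0.1, -0.3, -3.0]
grip_width: 0.36
grasp_force: 61.5
```

```bash
python3 -c "
from h import *
g=G-.0105*E2
plan(*g,.145,84.4)"
```

```text
plan [-0.014 -0.103  0.39 ] -0.011 pos [0.3904 0.1251 0.2035] thx -5.92 clk 4.85 grip 0.36
```

carry_out(
  deltas=[
    [-0.014,-0.1,0.2,-0.01,-1],
    [-0.014,-0.1,0.39,-0.01,-1],
    [-0.014,-0.1,0.39,-0.01,-1],
    [-0.014,-0.1,0.39,-0.01,-1],
  ],
)

```text
clock: 5.35
position: [0.391, 0.1383, 0.1457]
ee_rot: [0.999, -0.051, 0.0, -0.0]
ft_force: [-0.4, -0.6, -2.6]
grip_width: 0.364
grasp_force: 61.4
```

```bash
cat > uv.py <<'E'
from h import *
import sys
zl,zh=map(float,sys.argv[1:3])
for nm in("side","top"):
    p=camera(nm);X=pts(p);d=X[...,:2]-G;u=d@E2;v=d@N2;z=X[...,2]
    k=(abs(u)<.028)&(abs(v)<.045)&(z>zl)&(z<zh)
    if k.sum()>20:
        print(nm,k.sum(),"u",np.percentile(u[k],[2,5,50,95,98]).round(4),"v",np.percentile(v[k],[2,98]).round(4),cv2.minAreaRect(np.c_[u,v][k.ravel()] .astype(np.float32) if 0 else np.stack([u[k],v[k]],1).astype(np.float32)))
    w=(abs(v)<.05)&(z>.03)&(z<.056)
    L=u[w&(u<-.012)&(u>-.03)];R=u[w&(u>.012)&(u<.035)]
    print(nm,"edges",np.percentile(L,99.5).round(4) if len(L) else None,np.percentile(R,.5).round(4) if len(R) else None)
    if len(sys.argv)>3:
        a,b=pix(p,np.array([*G,.05]));cv2.imwrite(f"pics/{sys.argv[3]}_{nm}.png",cv2.resize(p["img"][max(b-70,0):b+60,max(a-80,0):a+80,::-1],None,fx=4,fy=4,interpolation=2))
o=manip.get_obs();print(((o["position"][:2]-G)@E2).round(4),((o["position"][:2]-G)@N2).round(4),o["position"])
E
python3 uv.py .066 .118 b1
```

```text
side 261 u [-0.0176 -0.0168 -0.0056  0.0002  0.0003] v [-0.034   0.0243] ((-0.008297178894281387, -0.0011523887515068054), (0.06800627708435059, 0.01883310079574585), 88.32908630371094)
side edges -0.0194 0.0213
top edges -0.0214 0.0196
-0.009 -0.0019 [0.39116702 0.13870914 0.14599188]
```

View pics/b1_side.png

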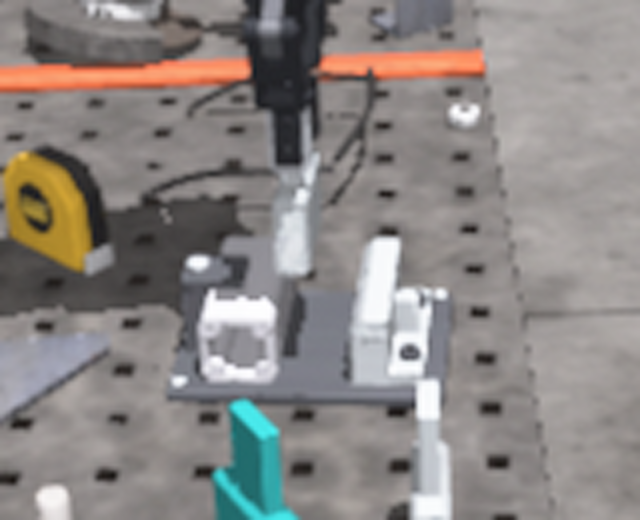

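carry_out(
  deltas=[
    [-0.009,-0.02,0,0,-1],
    [-0.009,-0.02,0.1,0,-1],
    [-0.009,-0.02,0.15,0,-1],
    [-0.009,-0.02,0.2,0,-1],
    [-0.009,-0.02,0.24,0,-1],
    [-0.009,-0.02,0.28,0,-1],
    [-0.009,-0.02,0.28,0,-1],
  ],
)

```text
clock: 6.32
position: [0.3893, 0.1422, 0.1025]
ee_rot: [0.999, -0.05, 0.0, -0.0]
ft_force: [4.2, -0.0, -6.3]
grip_width: 0.364
grasp_force: 61.2
```

carry_out(
  deltas=[
    [0.007,0,0.03,0,-1],
    [0.007,0,0.06,0,-1],
    [0.007,0,0.09,0,-1],
    [0.007,0,0.11,0,-1],
    [0.007,0,0.118,0,-1],
    [0.007,0,0.118,0,-1],
  ],
)

```text
clock: 7.08
position: [0.3903, 0.1422, 0.0852]
ee_rot: [0.999, -0.05, 0.0, 0.0]
ft_force: [0.4, -1.1, -3.2]
grip_width: 0.36
grasp_force: 61.6
```

carry_out(
  deltas=[
    [0,0,0.006,0,-1],
    [0,0,0.012,0,-1],
    [0,0,0.012,0,-1],
  ],
)

```text
clock: 7.45
position: [0.3909, 0.1422, 0.0849]
ee_rot: [0.999, -0.051, 0.001, 0.0]
ft_force: [-7.2, -3.8, 23.9]
grip_width: 0.365
grasp_force: 64.9
```

carry_out(
  deltas=[
    [0,0,-0.01,0,1],
    [0,0,-0.01,0,1],
    [0,0,-0.01,0,1],
    [0,0,-0.01,0,1],
    [0,0,-0.3,0,1],
    [0,0,-0.7,0,1],
    [0,0,-0.8,0,1],
    [0,0,-0.8,0,1],
  ],
)

```text
clock: 8.45
position: [0.3907, 0.1421, 0.2037]
ee_rot: [0.999, -0.051, 0.001, 0.0]
ft_force: [0.0, -0.1, 0.5]
grip_width: 0.998
grasp_force: 0.0
```

```bash
python3 uv.py .060 .106 b2; python3 -c "
from h import *
plan(.4522,-.0462,.15,87.5)"
```

```text
side 139 u [-0.0139 -0.0136 -0.0079 -0.0043 -0.0041] v [-0.0164  0.0173] ((-0.009095290675759315, 0.0004697553813457489), (0.03528449311852455, 0.010269466787576675), 89.6338882446289)
side edges -0.012 0.0211
top edges -0.0139 0.0196
-0.0108 0.001 [0.3896206  0.14174556 0.2019685 ]
plan [0.541 1.204 0.346] -0.11 pos [0.3896 0.1417 0.202 ] thx -5.79 clk 8.55 grip 1.002
```

View pics/b2_side.png

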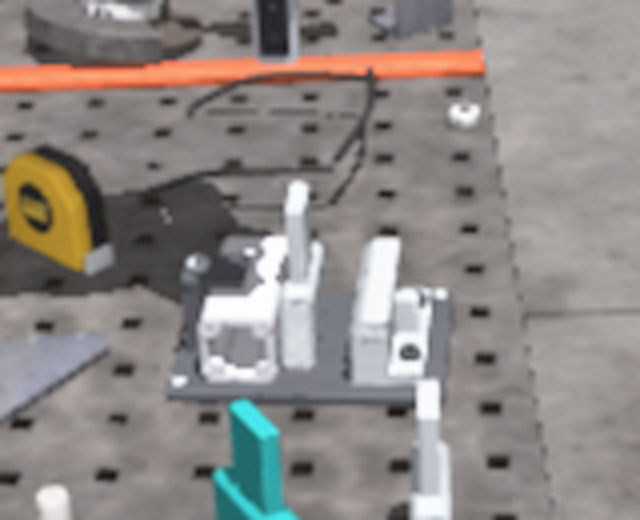

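B now stands upright on the floor near the tube, with its tab at (297,230) in the crop, and the fence side is free. Next is A.

carry_out(
  deltas=[
    [0.25,0.35,0,0,1],
    [0.4,0.75,0,-0.11,1],
    [0.541,1,0.2,-0.11,1],
    [0.541,1,0.346,-0.11,1],
    [0.541,1,0.346,-0.11,1],
  ],
)

```text
clock: 9.18
position: [0.4539, -0.0152, 0.1486]
ee_rot: [1.0, -0.022, -0.003, -0.001]
ft_force: [0.8, 0.4, 0.3]
grip_width: 0.995
grasp_force: 0.0
```

```bash
python3 -c "
from h import *
plan(.4522,-.0462,.076,87.5)"
```

```text
plan [-0.003  0.207  0.484] 0.0 pos [ 0.4539 -0.0152  0.1486] thx -2.49 clk 9.175 grip 0.995
```

carry_out(
  deltas=[
    [-0.01,0.207,0,0,1],
    [-0.01,0.207,0,0,1],
    [-0.01,0.207,0.25,0,1],
    [-0.01,0.207,0.48,0,1],
    [-0.01,0.207,0.48,0,1],
    [-0.01,0.207,0.48,0,-1],
    [-0.01,0.207,0.48,0,-1],
    [-0.01,0.207,0.48,0,-1],
    [-0.01,0.207,0.48,0,-1],
    [-0.01,0.207,0.48,0,-1],
    [-0.01,0.207,0.48,0,-1],
  ],
  force=60,
)

```text
clock: 10.55
position: [0.4538, -0.0463, 0.0804]
ee_rot: [1.0, -0.022, 0.001, 0.0]
ft_force: [-0.7, 0.3, 6.4]
grip_width: 0.362
grasp_force: 59.0
```

carry_out(
  deltas=[
    [0,0,-0.4,0,-1],
    [0,0,-0.8,0,-1],
    [0,-0.3,-0.82,0.1,-1],
    [-0.1,-0.6,-0.82,0.1,-1],
    [-0.2,-0.9,-0.82,0.1,-1],
    [-0.2,-0.9,-0.82,0.1,-1],
  ],
)

```text
clock: 11.3
position: [0.4277, 0.0932, 0.2026]
ee_rot: [0.999, -0.045, 0.0, 0.0]
ft_force: [0.9, -0.5, -2.2]
grip_width: 0.361
grasp_force: 60.9
```

```bash
python3 -c "
from h import *
g=G+.0103*E2+.001*N2
plan(*g,.2,84.4)"
```

```text
plan [-0.141 -0.298  0.017] 0.015 pos [0.4277 0.0932 0.2026] thx -5.15 clk 11.3 grip 0.361
```

carry_out(
  deltas=[
    [-0.141,-0.296,0,0.015,-1],
    [-0.141,-0.296,0,0.015,-1],
    [-0.141,-0.296,0,0.015,-1],
    [-0.141,-0.296,0,0.015,-1],
  ],
)

```text
clock: 11.8
position: [0.4124, 0.135, 0.2023]
ee_rot: [0.999, -0.053, -0.0, 0.0]
ft_force: [0.1, -0.3, -3.2]
grip_width: 0.362
grasp_force: 61.1
```

```bash
python3 uv.py .118 .162; python3 -c "
from h import *
g=G+.0103*E2+.001*N2
plan(*g,.15,84.4)"
```

```text
side 187 u [0.0039 0.0043 0.0148 0.0214 0.0215] v [-0.0348  0.0245] ((0.014115273021161556, -0.0031557902693748474), (0.06549013406038284, 0.01767731085419655), 86.21672058105469)
side edges -0.0122 0.0214
top 39 u [0.0017 0.0017 0.0019 0.0065 0.0073] v [-0.0358  0.0069] ((0.0019381565507501364, -0.01369187980890274), (0.006158061325550079, 0.04481129348278046), 8.015678405761719)
top edges -0.0126 0.0197
0.0124 -0.0032 [0.41230087 0.1352735  0.20231509]
plan [-0.014 -0.028  0.349] -0.014 pos [0.4123 0.1353 0.2023] thx -6.02 clk 11.9 grip 0.36
```

carry_out(
  deltas=[
    [-0.017,-0.028,0.15,-0.06,-1],
    [-0.017,-0.028,0.34,-0.06,-1],
    [-0.017,-0.028,0.34,-0.06,-1],
    [-0.017,-0.028,0.34,-0.06,-1],
  ],
)

```text
clock: 12.4
position: [0.4105, 0.1406, 0.1524]
ee_rot: [0.999, -0.036, 0.0, -0.0]
ft_force: [1.1, -0.8, -2.9]
grip_width: 0.367
grasp_force: 60.9
```

```bash
sed -i 's/k=(abs(u)<.028)/k=(u>UM)\&(abs(u)<.028)/; s/^import sys/import sys\nUM=float(sys.argv[4]) if len(sys.argv)>4 else -1/' uv.py; python3 uv.py .070 .112 a1 -0.002;python3 -c "
from h import *
g=G+.0103*E2+.001*N2
plan(*g,.088,84.4)"
```

```text
side 161 u [0.0025 0.0034 0.0129 0.0194 0.0197] v [-0.0294  0.0225] ((0.010148080065846443, -0.000934084877371788), (0.018218303099274635, 0.05917321518063545), 1.6266047954559326)
side edges -0.0121 0.0211
top 36 u [-0.0009 -0.0008  0.0002  0.0041  0.005 ] v [-0.0305  0.0137] ((-1.5433644875884056e-05, -0.007712081074714661), (0.004803121089935303, 0.04648912325501442), 8.03515625)
top edges -0.0126 0.0198
0.0103 0.002 [0.41074153 0.14064274 0.15257719]
plan [-0.     0.006  0.431] 0.048 pos [0.4107 0.1406 0.1526] thx -4.16 clk 12.5 grip 0.362
```

View pics/a1_side.png

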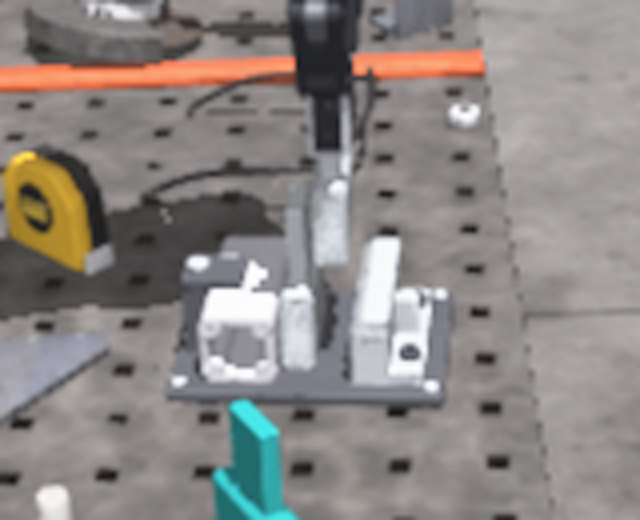

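A hangs between B and the fence with its block foot at (335,255) in the crop, and it lines up. Lowering it now.

carry_out(
  deltas=[
    [-0.003,0,0.08,0.02,-1],
    [-0.003,0,0.14,0.02,-1],
    [-0.003,0,0.18,0.02,-1],
    [-0.003,0,0.21,0.02,-1],
    [-0.003,0,0.24,0.02,-1],
    [-0.003,0,0.27,0.02,-1],
    [-0.003,0,0.27,0.02,-1],
  ],
)

```text
clock: 13.38
position: [0.4093, 0.1406, 0.1106]
ee_rot: [0.999, -0.041, -0.0, 0.0]
ft_force: [1.7, -0.3, -2.7]
grip_width: 0.362
grasp_force: 61.0
```

carry_out(
  deltas=[
    [0,0,0.04,0,-1],
    [0,0,0.08,0,-1],
    [0,0,0.11,0,-1],
    [0,0,0.13,0,-1],
    [0,0,0.145,0,-1],
    [0,0,0.145,0,-1],
  ],
)

```text
clock: 14.12
position: [0.4093, 0.1406, 0.089]
ee_rot: [0.999, -0.041, -0.0, 0.0]
ft_force: [1.5, -0.2, -3.3]
grip_width: 0.36
grasp_force: 61.1
```

carry_out(
  deltas=[
    [0,0,0.006,0,-1],
    [0,0,0.012,0,-1],
    [0,0,0.012,0,-1],
  ],
)

```text
clock: 14.5
position: [0.4099, 0.1408, 0.0883]
ee_rot: [0.999, -0.041, 0.0, 0.0]
ft_force: [-3.1, -0.0, 11.2]
grip_width: 0.359
grasp_force: 62.4
```

Contact with the floor. Release and rise.

carry_out(
  deltas=[
    [0,0,-0.005,0,0.2],
    [0,0,-0.005,0,0.2],
    [0,0,-0.005,0,0.2],
    [0,0,-0.005,0,0.2],
    [0,0,-0.2,0,0.2],
    [0,0,-0.5,0,0.2],
    [0,0,-0.8,0,0.2],
    [0,0,-0.8,0,0.2],
    [0,0,-0.8,0,0.2],
  ],
)

```text
clock: 15.62
position: [0.4093, 0.1404, 0.2069]
ee_rot: [0.999, -0.041, -0.0, 0.0]
ft_force: [-0.0, 0.3, -0.7]
grip_width: 0.599
grasp_force: 0.0
```

```bash
python3 uv.py .060 .110 a2 0; python3 uv.py .060 .110
```

```text
side 130 u [0.0047 0.0051 0.0101 0.014  0.0141] v [-0.0144  0.0178] ((0.009279010817408562, 0.0021817050874233246), (0.01017258781939745, 0.03549691662192345), 2.408017873764038)
side edges -0.012 0.0135
top 36 u [0.0022 0.0023 0.0029 0.0055 0.007 ] v [-0.0161  0.0107] ((0.0047542438842356205, -0.0017402144148945808), (0.005630468484014273, 0.029578229412436485), 4.148967742919922)
top edges -0.0126 0.0128
0.0085 0.0015 [0.40892399 0.14036491 0.20627123]
side 266 u [-0.0137 -0.0129 -0.0043  0.0139  0.0141] v [-0.0163  0.0171] ((-0.00028714630752801895, 0.0009163636714220047), (0.028950491920113564, 0.03724774345755577), 0.9793222546577454)
side edges -0.0121 0.0123
top 154 u [-0.0161 -0.016  -0.0096  0.0046  0.0058] v [-0.0178  0.0128] ((-0.004002566449344158, -0.002361457794904709), (0.02419603429734707, 0.0310073122382164), 1.4961838722229004)
top edges -0.0124 0.0127
0.0086 0.0016 [0.40902956 0.14047566 0.20644573]
```

View pics/a2_side.png

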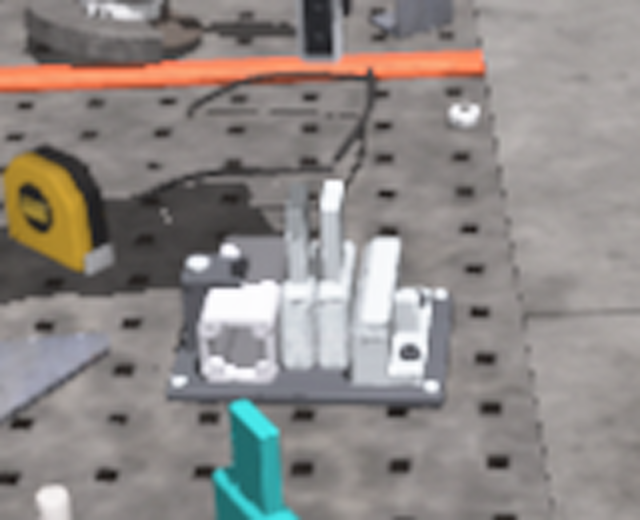

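Both spacers stand upright side by side, with tabs at (297,230) and (332,230) in the crop and equal heights. The gripper is well clear.

```bash
python3 -c "
from workcell import ticket
print(ticket.hand_in())"
```

```text
the job is handed in; nothing more can be done
None
```

The job is handed in at about 16 s on the robot's clock: both 18 mm spacers stand upright, side by side and fully down in the gap, and the thick spacer was left untouched; the hand-in returned no verdict.

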